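# Clamp the reference bar for eddy-current checking

### The arm

A 6-joint arm with a two-finger parallel gripper is mounted at the origin on the work surface. World frame = base frame: x ahead of the robot, y to its left, z up, the work surface at z = 0. Lengths are in m, angles in rad, forces in N, time in s.
With the tool pointing down it reaches from about 0.35 to 0.975 m from the base axis. Payload 4.9 kg.
Tool frame: the origin (TCP) lies where the fingers leave the gripper's body, on its centre line; the fingertips stand env.tcp_to_tips ahead of it and the grasp point (between the pads) lies 54 mm ahead of it (env.tcp_to_tips is the distance from the TCP to the fingertips, in m); z points along the fingers, y is the direction in which the jaws open and shut (so a half turn about z gives the same grasp; the last joint's range is limited). The gripper opens to 85 mm and grips with 20 to 120 N. Pads are 22 mm wide; open, the fingers measure 114 mm over their backs; the gripper's body (76 mm by 85 mm) begins 54 mm behind the grasp point. The pads swing forward as they close: fully open they stand 13 mm farther back than shut.
Start: joints at [-1.238, 0.053, 1.613, -0, 1.476, -0.119], TCP at [0.273, -0.562, 0.304] pointing down, gripper open.
Joint ranges: [-3.01, 3.01], [-1.01, 2.22], [0.06, 2.58], [-1.02, 4.17], [0.09, 2.62], [-3.14, 3.14]. Speed limits (rad/s): [2.57, 2.57, 3.14, 3.14, 3.14, 3.14].

### API

Orientations are given as a unit quaternion [x, y, z, w].
In Python, from plant import env gives the robot as it stands.
- The arm moves only by the tool apply_moves, never from a script. Its argument "targets" is a list that holds one entry, the list of rows, each a list of 5 numbers: the shift along the tool's x, y, z in units of 0.5 m (1.0 is 0.5 m), then the turn about the tool's z in units of 0.1 rad (1.0 is 0.1 rad), then the closure, from 0 (fully open) to 1 (shut). In form: [[[dx, dy, dz, spin, grip], ...]]. A call has 1 to 12 rows; each row shifts and turns the pose as measured when the row begins, along the tool's axes as they then stand; what a row does not reach is not made up. A row lasts 1/8 s, in which the tool goes at most 62.5 mm and 10.7 degrees, less where a joint would pass 70% of its speed; a pose out of reach is approached as far as the arm can. A call with a number of a shift or a turn outside -1 to 1 is refused whole. A call with a gripper value outside its range is refused whole. The fingers move at their own pace and stop on an object; the grip force is fixed at half the most. Time passes only in rows, so rows that do not move let the fingers close. It gives the time, the measured TCP pose, the force and the opening at its end, in the units of the state.
- env.get_obs(): the state, without advancing time (a new reading comes with each control period).
- env.capture(name): name is "side" or "top"; returns the picture (384x512x3 uint8, red, green, blue); there is no depth.
- env.get_calibration(name): a dict with "intrinsics" (3x3 intrinsics, pixels), "k1" (the pictures are not rectified: a ray, as slopes to the right and down, at radius r is drawn at 1 + k1 r^2 times it, then the intrinsics apply), "R" (3x3) and "t" (3): a world point X has camera coordinates R X + t. Camera axes: x right, y down, z forward; pixel columns grow to the right and rows downward; lengths in m; the calibration is good to about 2 mm. A picture is of the moment at which its call begins. get_calibration takes no time and is no camera call.
- env.finish_job(): hands the job in, once; it reports no verdict.
The state is a dict: "time": time; "joints": joint angles; "qvel": joint speeds; "effort": joint torques, N m; "position": TCP position; "orientation": TCP orientation; "wrist_force": force on the tool from outside, world axes, zero at the start; "torque": the same for the moment, N m; "grip_width": finger opening in m.
Only numpy, scipy, OpenCV 4.12 (cv2) and the standard library are available. Lean on these libraries where they do the work, as an engineer would, in place of code of your own. Each camera call takes 0.05 s, during which the arm holds its last target. There are 200 camera calls.

### The job

Slide the aluminium test bar gently along the clamp's bed until its end rests fully against the red stop, then turn the crank clockwise (seen from above) until the orange pad meets the bar, and snug it by feel: until the crank handle takes about 4 N more push than it did running free, no tighter. Let go and leave the bar clamped against the stop, and leave everything else on the bench alone.

Things in the scene. Friction and masses are not known exactly. Their poses are not given: they have to be found in the camera images.
- fixture: Green portal clamp fixed to the bench. Origin on the bench; x runs along the bed to the red stop, z up. Base plate x -80 to 100 mm, y +-55, 12 high. Steel bed x -80 to 85, y +-30, top at z 30. Guide rails x -30 to 70, 33 mm apart inside, tops at z 40. Stop face at x 70, top at z 52. Portal over the bed at x 12 to 48, posts at y +-34 to 54, beam top at z 122
- bar: Loose aluminium test bar 160 x 30 x 14 mm, 0.18 kg, three dark notch lines, lying on the bed, partly between the rails, its near end out over the bed's end. Origin at its centre; x along it towards the stop. It slides with 1 to 2 N. When home its near end is still 10 mm out beyond the bed and 120 mm from the screw's axis
- bar_near (a point): Centre of the bar's near end face (the end away from the stop), half-way up the 14 mm thickness: push here
- bar_far (a point): Centre of the bar's far end face, which must meet the stop
- stop (a point): Point on the face of the red stop that the middle of the bar's end face meets; x axis along the bed into the stop
- crank (a joint): Crank angle, rad, 0 to 8, growing clockwise seen from above, which tightens. At 0 the crank arm points along the fixture's +x. It neither rises nor falls. It drags with an even 6 N or so, pushed at the handle at right angles to the arm, even when free, and stays where it is left. It lowers the spindle 3.18 mm per rad
- handle (a point): Centre of the upright black crank handle, a sleeve 18 mm across and 46 mm high spinning freely on its pin, so it can be held from above without turning the hand while carried round the circle. It stands 60 mm from the screw's axis, at z 138 to 184 mm; the crank arm lies right below it, and only the 12 mm spindle stands as high, on the axis
- hub (a point): Fixed point on the vertical axis of the screw, at the handle's mid height: the centre of the handle's circle. At the handle, 4 N above the free drag means about 75 N on the bar; over 100 N is too tight and marks it
- spindle: Steel spindle on the screw's axis, 12 mm across; it does not turn, and goes down as the crank tightens. Below the beam it carries a sprung orange pad 24 mm across. How far the pad sticks out differs by several mm and is not measured: it meets the bar at a crank angle of 2.3 to 5.9 rad. From there its spring (25 N/mm) adds about 4 N per rad at the handle
- bearing_ring: plain steel bearing ring, 100 mm across, 16 mm high, lying flat beside the clamp; origin at the centre of its underside. Leave alone
- brass_bar: short brass bar 110 x 30 x 14 mm lying on the bench beside the clamp, not the one to clamp; origin at the centre of its underside. Leave alone
- small_ring: dark steel ring 64 mm across, 14 mm high; origin at the centre of its underside. Leave alone
- gel_jar: jar with a blue cap, 64 mm across, 70 mm high; origin at the centre of its underside. Leave alone
- probe: small upright aluminium probe, 26 mm across, 50 mm high; origin at the centre of its underside. Leave alone
- step_block: steel step block 100 x 30 mm, steps 8 to 32 mm high; origin at the centre of its underside. Leave alone
- screwdriver: screwdriver lying on the bench, about 200 mm long. Leave alone
Things that resemble listed ones, but are neither listed nor needed, are in the scene too. Several things have the shape of the bar; the one meant has the colours described above.

How it is judged:
By the outcome, as a careful person would: the job done as asked, in the order asked, and still so for the second after the job is handed in, with the robot touching nothing.
It also fails if it takes over 72 s, if anything falls off the work surface, if the arm or the gripper's body presses on something with over 40 N, if the wrist force passes 120 N, or if a joint passes its speed limit or range.

## Working session

There is one attempt and no reset: what is moved stays moved. The work goes in short steps, Python scripts to look and compute and a tool call to move; the robot and the scene stay as the last step left them, time stands still between calls to the robot, and variables do not carry over. Pictures are saved under pics/ and viewed, about 8 in all and at most 12, crops included, and the job is handed in when it is done.

Besides the shell and the picture viewer there is one more tool, called after ">>>" in YAML: its name, and indented under it one key for each argument. apply_moves: Moves the arm, as the interface text tells. Shifts and turns lie within -1 to 1; 1 stands for 0.5 m of shift or 0.1 rad of turn. Its arguments: {"type":"object","properties":{"targets":{"type":"array"}},"required":["targets"]}

```bash
mkdir -p pics; ls; python3 - <<'E'
from plant import env
import cv2
for n in("side","top"):
    cv2.imwrite(f"pics/{n}0.png",env.capture(n)[:,:,::-1])
    c=env.get_calibration(n);print(n,c)
print(env.get_obs(),env.tcp_to_tips)
E
```

```text
pics
side {'intrinsics': array([[404.01529446,   0.        , 257.93260407],
       [  0.        , 404.01529446, 192.41147064],
       [  0.        ,   0.        ,   1.        ]]), 'k1': -0.11194446602579669, 'R': array([[ 0.75764595, -0.6525284 ,  0.01339063],
       [-0.34525764, -0.41811845, -0.84022267],
       [ 0.55386802,  0.63196808, -0.54207616]]), 't': array([-0.37477087,  0.28241913,  1.1468843 ])}
top {'intrinsics': array([[363.15329815,   0.        , 257.03989714],
       [  0.        , 363.15329815, 191.81785984],
       [  0.        ,   0.        ,   1.        ]]), 'k1': -0.06546477817961557, 'R': array([[-0.00287836, -0.99967443,  0.02535254],
       [-0.98270835, -0.00186606, -0.18515079],
       [ 0.18513782, -0.02544708, -0.98238304]]), 't': array([-0.02810193,  0.51657716,  1.01706789])}
{'time': 0.1, 'joints': array([-1.23802514e+00,  5.32790250e-02,  1.61418221e+00, -2.67433216e-06,
        1.47600688e+00, -1.19015246e-01]), 'qvel': array([-1.21779911e-03, -7.05500739e-04, -2.85813289e-03,  5.94100600e-04,
        5.59048565e-04, -7.67549647e-05]), 'effort': array([ 7.19594791e-04, -3.94909930e+01, -3.71361959e+01, -8.99270435e-05,
        3.95462950e-03,  4.00642335e-06]), 'position': array([ 0.27270458, -0.56187726,  0.30277792]), 'orientation': array([ 9.74593979e-01,  2.23977002e-01, -1.01355622e-04, -9.32239075e-04]), 'wrist_force': array([ 0.02863483,  0.61722727, -0.72259287]), 'torque': array([-0.04181804,  0.02808658,  0.01817452]), 'grip_width': 0.08558381768009779} 0.0726
```

View pics/side0.png

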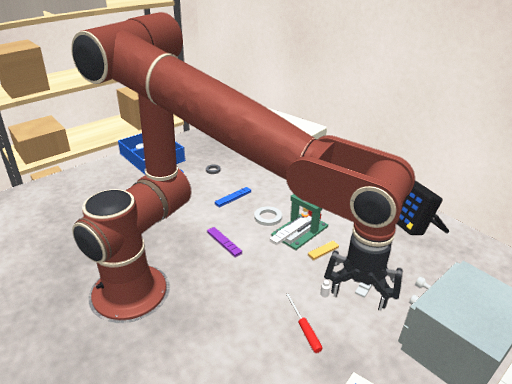

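View pics/top0.png

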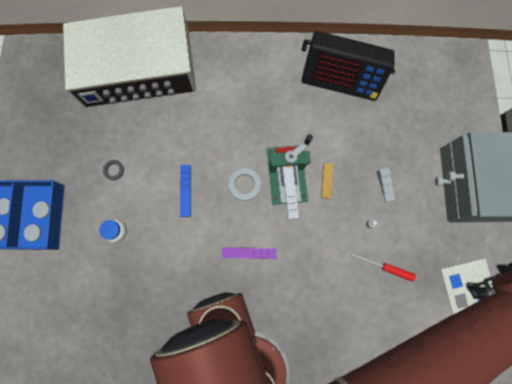

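Side: the green clamp is at about (300,225), partly hidden by the forearm. Top: clamp at (289,175), handle at (308,139).
Bar-shaped candidates in top: blue (185,190), purple (250,253), brass (327,180), step block (387,184) and the silver bar with dark notches in the clamp (290,190). The last one fits. I'll confirm it in an enlarged crop.

```bash
cat > h.py <<'E'
import numpy as np,cv2
from plant import env
C={n:env.get_calibration(n) for n in("side","top")}
def ray(n,uv):
    c=C[n];K=c["intrinsics"];p=np.array([(uv[0]-K[0,2])/K[0,0],(uv[1]-K[1,2])/K[1,1]])
    s=p.copy()
    for _ in range(20): s=p/(1+c["k1"]*(s@s))
    R=c["R"];return -R.T@c["t"], R.T@np.array([*s,1])
def plane(n,uv,z):
    o,d=ray(n,uv);return o+d*(z-o[2])/d[2]
def proj(n,X):
    c=C[n];x=c["R"]@np.array(X)+c["t"];s=x[:2]/x[2];s=s*(1+c["k1"]*(s@s));K=c["intrinsics"]
    return s*K[0,0]+K[:2,2]
def tri(a,b):
    o1,d1=ray("top",a);o2,d2=ray("side",b)
    k=np.linalg.lstsq(np.c_[d1,-d2],o2-o1,rcond=None)[0]
    p,q=o1+k[0]*d1,o2+k[1]*d2
    return (p+q)/2,np.linalg.norm(p-q)
E
python3 - <<'E'
from h import *
im=cv2.imread("pics/top0.png");s=cv2.imread("pics/side0.png")
a=cv2.resize(im[125:229,250:350],None,fx=5.5,fy=5.5,interpolation=cv2.INTER_CUBIC)
cv2.imwrite("pics/topc.png",a)
for uv,z in(((289,176),.03),((291,188),.04),((308,139),.184),((293,216),.037)):print(plane("top",uv,z))
E
```

```text
[ 0.56886699 -0.12554621  0.03      ]
[ 0.52992848 -0.12963307  0.04      ]
[ 0.6334196  -0.16005882  0.184     ]
[ 0.44659436 -0.13422997  0.037     ]
```

View pics/topc.png

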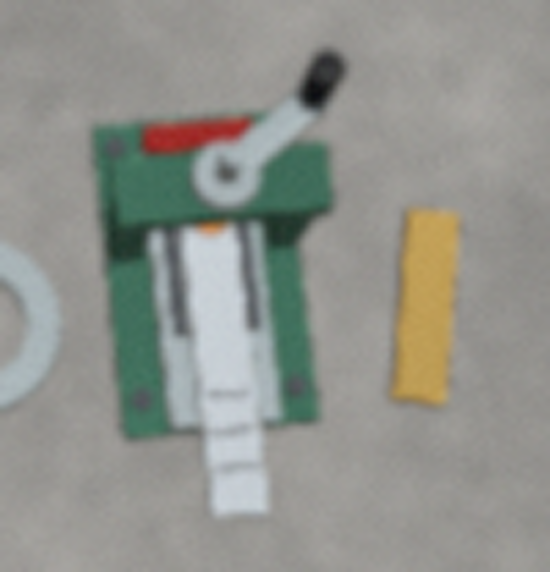

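The crop confirms the silver bar with three dark notches between the rails, near end at crop (240,515). Its axis yaw is about +0.08 rad. The handle is up and to the right at (325,75), so the crank already sits clockwise of +x. I'll turn the tool, close it, and swing the arm clear for the side view.

>>> apply_moves:
  targets:
    - [[0,0,0,0.93,1],[0,0,0,0.93,1],[0,0,0,0.93,1],[0,0,0,0.93,1]]

```text
time: 0.6
position: [0.2723, -0.5608, 0.2997]
orientation: [0.999, 0.034, -0.001, -0.003]
wrist_force: [0.2, 0.6, -0.3]
grip_width: 0.0121
```

>>> apply_moves:
  targets:
    - [[0.033,-0.115,0,0,1],[0.033,-0.115,0,0,1],[0.033,-0.115,0,0,1],[0.033,-0.115,0,0,1],[0.033,-0.115,0,0,1],[0.033,-0.115,0,0,1],[0.033,-0.115,0,0,1],[0.033,-0.115,0,0,1],[0.033,-0.115,0,0,1],[0.033,-0.115,0,0,1],[0.033,-0.115,0,0,1],[0,0,0,0,1]]

```text
time: 2.1
position: [0.4125, 0.103, 0.3001]
orientation: [0.999, 0.032, -0.001, -0.007]
wrist_force: [0.4, -0.4, 0.2]
grip_width: -0.0001
```

```bash
python3 - <<'E'
from h import *
im=env.capture("side")[:,:,::-1];cv2.imwrite("pics/side1.png",im);cv2.imwrite("pics/top1.png",env.capture("top")[:,:,::-1])
o=env.get_obs();print(o["time"],o["position"],o["orientation"],o["wrist_force"])
cv2.imwrite("pics/sidec.png",cv2.resize(im[170:270,245:365],None,fx=6,fy=6,interpolation=cv2.INTER_CUBIC))
E
```

```text
2.2 [0.41253553 0.10000322 0.29999861] [ 9.99537570e-01  2.97611614e-02 -9.13530324e-04 -6.17130663e-03] [-0.17194611 -0.47053458  0.87435833]
```

View pics/sidec.png

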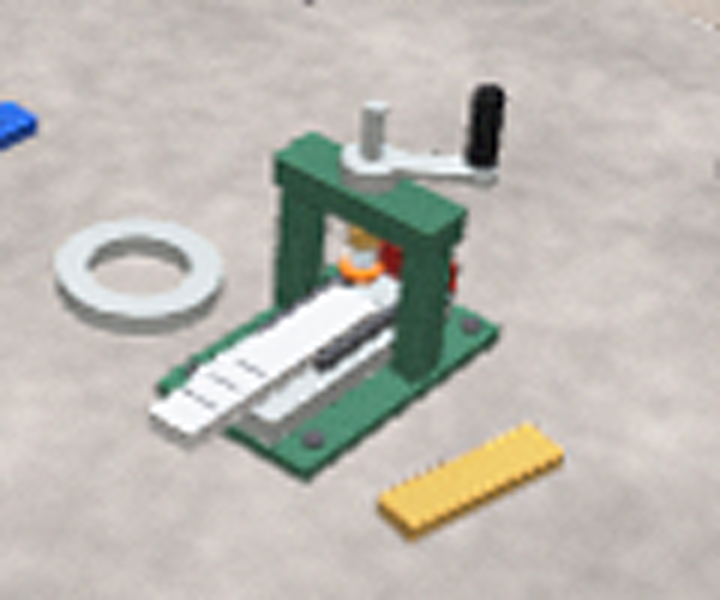

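Clear side view (crop scale 6): handle (487,125), spindle top (376,105), bar near-end top corners (152,408)/(190,432), base plate near-right corner (308,470), far-right corner (498,330), pad (362,270), stop behind it. I'll measure these from both views.

```bash
python3 - <<'E'
from h import *
T=lambda u,v:(250+(u+.5)/5.5-.5,125+(v+.5)/5.5-.5)
S=lambda u,v:(245+(u+.5)/6-.5,170+(v+.5)/6-.5)
def cen(img,box,f):
    x0,x1,y0,y1=box;m=f(img[y0:y1,x0:x1].astype(int)).astype(np.uint8)
    n,l,st,c=cv2.connectedComponentsWithStats(m);i=1+np.argmax(st[1:,4]);return c[i]+[x0,y0],st[i]
im=cv2.imread("pics/top0.png");s=cv2.imread("pics/side1.png")
dk=lambda a:a.max(2)<75
th,_a=cen(im,(295,325,125,150),dk);sh,_b=cen(s,(315,335,178,202),dk)
print("handle",th,sh,_a,_b,tri(th,sh))
print("spindle top",tri(T(228,172),S(376,105)))
# white bar mask
w=lambda a:(a.min(2)>200)
tb,_=cen(im,(270,310,160,225),w);print("bar mask top",tb,_)
print("nearR",tri(T(268,512),S(190,432)),"nearL",tri(T(214,515),S(152,408)))
print("plate NR",tri(T(318,420),S(308,470)))
for p in((95,128),(125,437),(318,420)):print("plate top",plane("top",T(*p),.012))
for p in((308,470),(498,330)):print("plate side",plane("side",S(*p),.012))
# rectified bird's eye of bar surface z=.044, 0.5mm/px
g=np.array([[proj("top",(x,y,.044)) for y in np.arange(-.06,-.20,-.0005)] for x in np.arange(.70,.42,-.0005)],np.float32)
r=cv2.remap(im,g[...,0],g[...,1],cv2.INTER_CUBIC)
m=(r.min(2)>195).astype(np.uint8)
for i in range(240,540,20):
    k=np.where(m[i])[0]
    if len(k):print(round(.70-i*.0005,3),round(-.06-k.min()*.0005,4),round(-.06-k.max()*.0005,4))
c=r[:,150:155]
yy=np.where(m[:, 140:160].sum(1)>8)[0];print("near end x",.70-yy.max()*.0005)
E
```

```text
handle [307.91111111 139.2       ] [325.65       190.73333333] [10 10  7 10 45] [ 8  6  6 14 60] (array([ 0.64113107, -0.16405103,  0.16070662]), np.float64(0.0005992458333579888))
spindle top (array([ 0.59479933, -0.11867854,  0.16994274]), np.float64(0.009220032160407034))
bar mask top [287.82857143 173.37142857] [14  9  8 10 35]
nearR (array([ 0.44116345, -0.14910559,  0.04419343]), np.float64(0.0009442598556135175)) nearL (array([ 0.43985344, -0.12052311,  0.04319234]), np.float64(0.00130549840872742))
plate NR (array([ 0.49688426, -0.18344063,  0.00955577]), np.float64(0.002399208941311659))
plate top [ 0.66277774 -0.06031078  0.012     ]
plate top [ 0.48594964 -0.0753888   0.012     ]
plate top [ 0.49551061 -0.18228197  0.012     ]
plate side [ 0.49590295 -0.18584434  0.012     ]
plate side [ 0.66909368 -0.1696025   0.012     ]
0.58 -0.1095 -0.133
0.57 -0.112 -0.133
0.56 -0.112 -0.134
0.55 -0.1125 -0.135
0.54 -0.115 -0.1345
0.53 -0.1145 -0.138
0.52 -0.1165 -0.1375
0.51 -0.1175 -0.134
0.49 -0.12 -0.131
0.48 -0.1385 -0.1425
0.47 -0.1205 -0.13
0.46 -0.134 -0.142
0.45 -0.122 -0.145
near end x 0.44399999999999995
```

Checks out: near-end centre (0.4405, −0.1348), top z 0.0437. Plate corners give yaw 0.085, origin (0.568, −0.123) and hub (0.598, −0.1205). The handle triangulates to (0.641, −0.164, 0.161), 61 mm from the hub, so the crank is at about 0.87 rad. Bar travel is about 38 mm. I'll go behind the bar next.

>>> apply_moves:
  targets:
    - [[-0.009,0.118,0,-0.25,1],[-0.009,0.118,0,0,1],[-0.009,0.118,0,0,1],[-0.009,0.118,0,0,1],[0,0,0,0,1],[0,0,0.1,0,1],[0,0,0.1,0,1],[0,0,0,0,1]]

```text
time: 3.2
position: [0.4073, -0.1524, 0.1956]
orientation: [0.999, 0.033, 0.001, -0.005]
wrist_force: [0.6, 0.6, 0.6]
grip_width: 0.0
```

>>> apply_moves:
  targets:
    - [[0,-0.032,0,-0.2,1],[0,0,0.08,0,1],[0,0,0.08,0,1],[0,0,0.03,0,1],[0,0,0,0,1]]

```text
time: 3.82
position: [0.4131, -0.1357, 0.1113]
orientation: [0.999, 0.045, 0.01, -0.0]
wrist_force: [0.8, -0.4, 0.4]
grip_width: 0.0001
```

```bash
cat > s.py <<'E'
from h import *
from scipy.spatial.transform import Rotation as R
o=env.get_obs();M=R.from_quat(o["orientation"]).as_matrix()
f=lambda p:np.round([(p[0]-.5683)*.9964+(p[1]+.123)*.085,-(p[0]-.5683)*.085+(p[1]+.123)*.9964],4)
p=o["position"]
print(o["time"],p.round(4),"yaw",np.arctan2(M[1,0],M[0,0]).round(4),"zaxis",M[:,2].round(4),"F",o["wrist_force"].round(2),"T",o["torque"].round(3))
g=p+M[:,2]*.06;print("fixture xy of tcp",f(p),"of finger",f(g))
E
python3 s.py
```

```text
3.825 [ 0.4131 -0.1357  0.1113] yaw 0.0893 zaxis [ 1.940e-02  9.000e-04 -9.998e-01] F [ 0.83 -0.36  0.35] T [-0.04   0.    -0.015]
fixture xy of tcp [-0.1558  0.0006] of finger [-0.1546  0.0005]
```

>>> apply_moves:
  targets:
    - [[-0.004,0,0.034,0,1],[0,0,0,0,1],[0,0,0,0,1]]

```text
time: 4.2
position: [0.4138, -0.1368, 0.0972]
orientation: [0.999, 0.045, 0.013, 0.002]
wrist_force: [-1.2, 0.5, -0.3]
grip_width: -0.0001
```

```bash
python3 s.py
```

```text
4.2 [ 0.4138 -0.1368  0.0972] yaw 0.0899 zaxis [ 0.0254 -0.0022 -0.9997] F [-1.22  0.46 -0.3 ] T [-0.018  0.08  -0.046]
fixture xy of tcp [-0.1552 -0.0006] of finger [-0.1536 -0.0009]
```

>>> apply_moves:
  targets:
    - [[0.016,0,0,0,1],[0.016,0,0,0,1],[0.016,0,0,0,1],[0.012,0,0,0,1]]

```text
time: 4.7
position: [0.4457, -0.1343, 0.0986]
orientation: [0.999, 0.045, 0.013, 0.002]
wrist_force: [-1.5, -0.1, 0.5]
grip_width: 0.0002
```

```bash
python3 s.py
```

```text
4.7 [ 0.4457 -0.1343  0.0986] yaw 0.0896 zaxis [ 0.0253 -0.0027 -0.9997] F [-1.46 -0.14  0.5 ] T [-0.011  0.274  0.014]
fixture xy of tcp [-0.1232 -0.0008] of finger [-0.1217 -0.0011]
```

>>> apply_moves:
  targets:
    - [[0.012,0,0,0,1],[0.012,0,0,0,1],[0.006,0,0,0,1]]

```text
time: 5.08
position: [0.4616, -0.1327, 0.0987]
orientation: [0.999, 0.045, 0.012, 0.002]
wrist_force: [-2.3, -0.0, 1.6]
grip_width: 0.0002
```

>>> apply_moves:
  targets:
    - [[0.006,0,0,0,1]]

```text
time: 5.2
position: [0.4647, -0.1324, 0.0987]
orientation: [0.999, 0.045, 0.012, 0.002]
wrist_force: [-1.7, 0.0, 0.8]
grip_width: -0.0
```

```bash
python3 s.py
```

```text
5.2 [ 0.4647 -0.1324  0.0987] yaw 0.0901 zaxis [ 0.0238 -0.0024 -0.9997] F [-1.66  0.02  0.82] T [-0.064  0.27   0.016]
fixture xy of tcp [-0.104  -0.0006] of finger [-0.1026 -0.0008]
```

Steady at about 1.7 N, roughly 2–4 mm from home. I'll advance 1.5 mm at a time until the force rises.

>>> apply_moves:
  targets:
    - [[0.004,0,0,0,1]]

```text
time: 5.32
position: [0.4669, -0.1322, 0.0988]
orientation: [0.999, 0.045, 0.012, 0.002]
wrist_force: [-2.0, -0.1, 0.1]
grip_width: 0.0002
```

>>> apply_moves:
  targets:
    - [[0.004,0,0,0,1]]

```text
time: 5.45
position: [0.4689, -0.132, 0.0987]
orientation: [0.999, 0.045, 0.012, 0.002]
wrist_force: [-1.5, -0.1, -0.0]
grip_width: -0.0
```

```bash
python3 s.py
```

```text
5.45 [ 0.4689 -0.132   0.0987] yaw 0.0899 zaxis [ 0.0237 -0.0023 -0.9997] F [-1.51 -0.08 -0.04] T [-0.05   0.206 -0.061]
fixture xy of tcp [-0.0998 -0.0005] of finger [-0.0984 -0.0008]
```

>>> apply_moves:
  targets:
    - [[0.003,0,0,0,1]]

```text
time: 5.58
position: [0.4695, -0.1319, 0.0987]
orientation: [0.999, 0.045, 0.01, 0.002]
wrist_force: [-8.8, -0.7, 7.3]
grip_width: -0.0002
```

>>> apply_moves:
  targets:
    - [[0.003,0,0,0,1]]

```text
time: 5.7
position: [0.4698, -0.1319, 0.0987]
orientation: [0.999, 0.045, 0.008, 0.002]
wrist_force: [-9.6, -1.4, 7.7]
grip_width: -0.0001
```

>>> apply_moves:
  targets:
    - [[0.003,0,0,0,1]]

```text
time: 5.82
position: [0.4701, -0.132, 0.0988]
orientation: [0.999, 0.046, 0.005, 0.002]
wrist_force: [-8.8, -0.2, 5.6]
grip_width: 0.0003
```

Force jumped to 9 N and motion stopped, so the bar is at the stop. I'll back off, rise and check.

>>> apply_moves:
  targets:
    - [[-0.006,0,0,0,1],[-0.03,0,0,0,1],[-0.04,0,0,0,1],[0,0,-0.1,0,1],[0,0,-0.12,0,1],[0,0,-0.12,0,0],[0,0,-0.05,0,0],[0,0,0,0,0]]

```text
time: 6.82
position: [0.4244, -0.1345, 0.2975]
orientation: [0.999, 0.045, 0.007, 0.001]
wrist_force: [0.5, 0.9, -0.1]
grip_width: 0.0542
```

```bash
python3 s.py; python3 - <<'E'
from h import *
im=env.capture("side")[:,:,::-1];t=env.capture("top")[:,:,::-1];cv2.imwrite("pics/side2.png",im);cv2.imwrite("pics/top2.png",t)
a=cv2.resize(im[170:270,255:345],(450,500),interpolation=cv2.INTER_CUBIC);b=cv2.resize(t[130:230,255:325],(350,500),interpolation=cv2.INTER_CUBIC)
cv2.imwrite("pics/both2.png",np.hstack([a,b]))
E
```

```text
6.825 [ 0.4244 -0.1345  0.2975] yaw 0.0901 zaxis [ 0.0146 -0.0021 -0.9999] F [ 0.54  0.94 -0.12] T [-0.023  0.012 -0.004]
fixture xy of tcp [-0.1444  0.0007] of finger [-0.1435  0.0005]
```

View pics/both2.png

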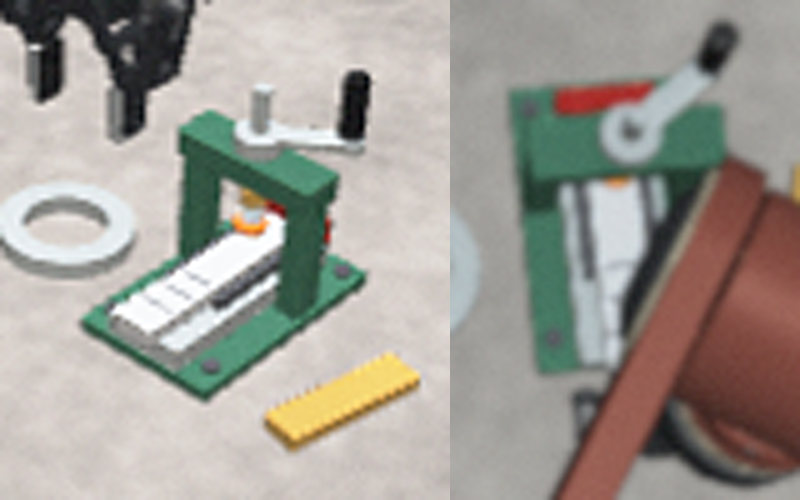

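The bar is home: near end just outside the bed, third notch over the bed end, handle still in place. Next I go above the handle with the jaws part-open.

>>> apply_moves:
  targets:
    - [[0.085,0.019,0,0,0.45],[0.085,0.019,0,0,0.45],[0.085,0.019,0,0,0.45],[0.085,0.019,0,0,0.45],[0.06,0.019,0,0,0.45],[0,0,0,0,0.45],[0,0,0,0,0.45]]

```text
time: 7.8
position: [0.6255, -0.1617, 0.2724]
orientation: [0.999, 0.045, -0.009, -0.006]
wrist_force: [1.5, 0.7, 0.3]
grip_width: 0.0471
```

```bash
python3 s.py
```

```text
7.8 [ 0.6255 -0.1617  0.2724] yaw 0.0894 zaxis [-0.0187  0.0121 -0.9998] F [1.5  0.65 0.31] T [-0.05   0.001  0.013]
fixture xy of tcp [ 0.0537 -0.0435] of finger [ 0.0527 -0.0427]
```

>>> apply_moves:
  targets:
    - [[0.032,0.009,0,0,0.45],[0,0,0,0,0.45],[0,0,0,0,0.45]]

```text
time: 8.18
position: [0.6385, -0.164, 0.2696]
orientation: [0.999, 0.044, -0.012, -0.007]
wrist_force: [0.9, 0.0, 0.2]
grip_width: 0.047
```

```bash
python3 s.py;python3 - <<'E'
from h import *
im=env.capture("side")[:,:,::-1]
cv2.imwrite("pics/s3.png",cv2.resize(im[130:230,270:370],(600,600),interpolation=cv2.INTER_CUBIC))
E
```

```text
8.175 [ 0.6385 -0.164   0.2696] yaw 0.089 zaxis [-0.0237  0.0138 -0.9996] F [0.88 0.03 0.21] T [ 0.04  -0.053 -0.004]
fixture xy of tcp [ 0.0665 -0.0469] of finger [ 0.0651 -0.0459]
```

View pics/s3.png

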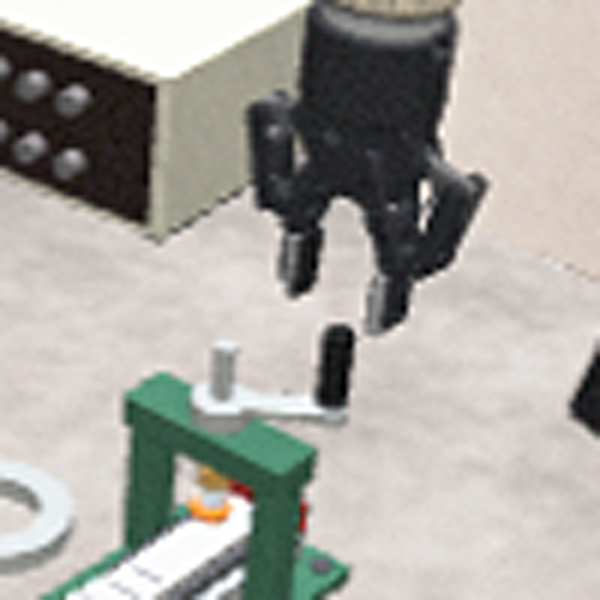

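Jaws straddle the handle line (337,370). Descending.

>>> apply_moves:
  targets:
    - [[0.004,0,0.03,0,0.45],[0.004,0,0.03,0,0.45],[0.003,0,0.03,0,0.45],[0,0,0.01,0,0.45],[0,0,0,0,0.45]]

```text
time: 8.85
position: [0.6416, -0.1623, 0.2146]
orientation: [0.999, 0.044, -0.013, -0.008]
wrist_force: [0.0, 0.4, -0.3]
grip_width: 0.0467
```

```bash
python3 s.py
```

```text
8.85 [ 0.6416 -0.1623  0.2146] yaw 0.089 zaxis [-0.0261  0.0147 -0.9996] F [ 0.02  0.41 -0.32] T [0.015 0.019 0.046]
fixture xy of tcp [ 0.0697 -0.0454] of finger [ 0.0682 -0.0444]
```

>>> apply_moves:
  targets:
    - [[0,0.006,-0.007,0,0.45],[0,0,0,0,0.7],[0,0,0,0,1],[0,0,0,0,1],[0,0,0,0,1],[0,0,0,0,1]]

```text
time: 9.6
position: [0.6422, -0.1641, 0.2198]
orientation: [0.999, 0.045, -0.012, -0.009]
wrist_force: [-1.2, 1.7, -0.5]
grip_width: 0.0165
```

```bash
python3 s.py
```

```text
9.6 [ 0.6422 -0.1641  0.2198] yaw 0.09 zaxis [-0.0257  0.0168 -0.9995] F [-1.22  1.72 -0.46] T [-0.213 -0.064  0.03 ]
fixture xy of tcp [ 0.0701 -0.0473] of finger [ 0.0687 -0.0461]
```

Gripped (16.5 mm). A helper will now work out circle rows and the tangential/radial force.

```bash
cat > c.py <<'E'
import sys,json,os
from h import *
from scipy.spatial.transform import Rotation as R
n=int(sys.argv[1]);da=float(sys.argv[2]);ex=float(sys.argv[3]) if len(sys.argv)>3 else 1.
H=np.array(json.load(open("hub.json"))) if os.path.exists("hub.json") else np.array([.598,-.1205])
o=env.get_obs();M=R.from_quat(o["orientation"]).as_matrix()
g=o["position"]+M[:,2]*.054;v=g[:2]-H;phi=np.arctan2(v[1],v[0]);th=(.085-phi)%(2*np.pi)
t=np.array([np.sin(phi),-np.cos(phi)]);F=o["wrist_force"]
print("t",round(o["time"],2),"theta",th.round(3),"r",np.linalg.norm(v).round(4),"z",o["position"][2].round(4),"Ft",round(-F[:2]@t,2),"Fr",round(F[:2]@v/np.linalg.norm(v),2),"Fz",F[2].round(2),"T",o["torque"].round(2),"gw",round(o["grip_width"],4))
open("log.txt","a").write(json.dumps([o["time"],th,*g,*F,*o["torque"]])+"\n")
p=g.copy();rows=[]
for i in range(n):
    a=phi-da*(i+1);q=np.array([*(H+.06*np.array([np.cos(a),np.sin(a)])),p[2]+(.2195-o["position"][2])/n])
    d=M.T@(q-p)/.5*ex;rows.append([*d.round(3),0,1]);p=q
print(json.dumps(rows))
E
python3 c.py 4 0.12
```

```text
t 9.6 theta 0.87 r 0.0605 z 0.2198 Ft 0.36 Fr -2.08 Fz -0.46 T [-0.21 -0.06  0.03] gw 0.0165
[[-0.012, 0.008, 0.0, 0, 1], [-0.013, 0.007, 0.0, 0, 1], [-0.013, 0.006, 0.0, 0, 1], [-0.014, 0.004, 0.0, 0, 1]]
```

>>> apply_moves:
  targets:
    - [[-0.012,0.008,0,0,1],[-0.013,0.007,0,0,1],[-0.013,0.006,0,0,1],[-0.014,0.004,0,0,1]]

```text
time: 10.1
position: [0.6206, -0.176, 0.2198]
orientation: [0.999, 0.046, -0.006, -0.012]
wrist_force: [4.4, 3.2, -3.5]
grip_width: 0.0167
```

```bash
python3 c.py 5 0.12
```

```text
t 10.1 theta 1.272 r 0.0585 z 0.2198 Ft 5.25 Fr -1.36 Fz -3.52 T [-0.07 -0.78 -0.05] gw 0.0167
[[-0.013, 0.006, 0.0, 0, 1], [-0.014, 0.002, 0.0, 0, 1], [-0.014, -0.0, 0.0, 0, 1], [-0.014, -0.002, 0.0, 0, 1], [-0.014, -0.004, 0.0, 0, 1]]
```

>>> apply_moves:
  targets:
    - [[-0.014,0.006,0,0,1],[-0.016,0.003,0,0,1],[-0.016,0.001,0,0,1],[-0.016,-0.002,0,0,1],[-0.015,-0.004,0,0,1]]

```text
time: 10.72
position: [0.5862, -0.1773, 0.2198]
orientation: [0.999, 0.047, 0.003, -0.016]
wrist_force: [7.6, 2.7, -5.5]
grip_width: 0.0164
```

```bash
python3 c.py 4 0.1 1.15
```

```text
t 10.72 theta 1.862 r 0.0563 z 0.2198 Ft 6.91 Fr -4.25 Fz -5.47 T [-0.51 -0.71 -0.08] gw 0.0164
[[-0.015, 0.003, -0.0, 0, 1], [-0.012, -0.006, 0.0, 0, 1], [-0.012, -0.007, 0.0, 0, 1], [-0.011, -0.008, 0.0, 0, 1]]
```

```bash
echo "[0.6005,-0.1185]">hub.json; python3 c.py 4 0.1 1.15
```

```text
t 10.72 theta 1.897 r 0.0588 z 0.2198 Ft 6.76 Fr -4.49 Fz -5.47 T [-0.51 -0.71 -0.08] gw 0.0164
[[-0.014, -0.003, 0.0, 0, 1], [-0.012, -0.006, 0.0, 0, 1], [-0.012, -0.008, 0.0, 0, 1], [-0.011, -0.009, 0.0, 0, 1]]
```

>>> apply_moves:
  targets:
    - [[-0.013,-0.004,0,0,1],[-0.012,-0.006,0,0,1],[-0.012,-0.008,0,0,1],[-0.011,-0.009,0,0,1]]

```text
time: 11.22
position: [0.5642, -0.1667, 0.2198]
orientation: [0.999, 0.047, 0.01, -0.013]
wrist_force: [7.9, -0.1, -6.1]
grip_width: 0.0167
```

```bash
cat > fit.py <<'E'
import numpy as np,json
from scipy.optimize import least_squares
L=np.array([json.loads(l) for l in open("log.txt")]);P=np.unique(L[:,2:4],axis=0)
print(least_squares(lambda h:np.r_[np.hypot(*(P-h).T)-.06,(h-[.598,-.1205])*.2],[.6,-.119]).x)
E
python3 c.py 3 0.1 1.15; python3 fit.py
```

```text
t 11.22 theta 2.302 r 0.0586 z 0.2198 Ft 6.39 Fr -4.66 Fz -6.11 T [-0.66 -0.5  -0.02] gw 0.0167
[[-0.012, -0.007, 0.0, 0, 1], [-0.009, -0.011, 0.0, 0, 1], [-0.008, -0.012, 0.0, 0, 1]]
[ 0.60158716 -0.11763855]
```

```bash
echo "[0.602,-0.1172]">hub.json; python3 c.py 3 0.1 1.15
```

```text
t 11.22 theta 2.309 r 0.0605 z 0.2198 Ft 6.36 Fr -4.7 Fz -6.11 T [-0.66 -0.5  -0.02] gw 0.0167
[[-0.009, -0.011, 0.0, 0, 1], [-0.009, -0.011, 0.0, 0, 1], [-0.007, -0.012, 0.0, 0, 1]]
```

>>> apply_moves:
  targets:
    - [[-0.009,-0.011,0.002,0,1],[-0.009,-0.011,0,0,1],[-0.007,-0.012,0,0,1]]

```text
time: 11.6
position: [0.5519, -0.154, 0.2198]
orientation: [0.999, 0.047, 0.014, -0.008]
wrist_force: [5.3, -3.2, -5.9]
grip_width: 0.0169
```

```bash
python3 c.py 3 0.1 1.15; python3 fit.py
```

```text
t 11.6 theta 2.59 r 0.0605 z 0.2198 Ft 5.76 Fr -2.38 Fz -5.87 T [-0.86 -0.12 -0.05] gw 0.0169
[[-0.006, -0.013, 0.0, 0, 1], [-0.005, -0.013, 0.0, 0, 1], [-0.004, -0.013, 0.0, 0, 1]]
[ 0.60165171 -0.1176224 ]
```

>>> apply_moves:
  targets:
    - [[-0.006,-0.013,0.001,0,1],[-0.005,-0.013,0,0,1],[-0.004,-0.013,0,0,1]]

```text
time: 11.98
position: [0.544, -0.1394, 0.2199]
orientation: [0.999, 0.046, 0.018, -0.002]
wrist_force: [5.5, -4.3, -5.2]
grip_width: 0.0165
```

```bash
python3 c.py 3 0.1 1.15
```

```text
t 11.97 theta 2.855 r 0.0602 z 0.2199 Ft 6.0 Fr -3.56 Fz -5.19 T [-0.77 -0.35 -0.03] gw 0.0165
[[-0.003, -0.014, 0.0, 0, 1], [-0.002, -0.014, 0.0, 0, 1], [-0.0, -0.014, 0.0, 0, 1]]
```

>>> apply_moves:
  targets:
    - [[-0.002,-0.014,0.001,0,1],[-0.001,-0.014,0,0,1],[0.001,-0.014,0,0,1]]

```text
time: 12.35
position: [0.5403, -0.1233, 0.2198]
orientation: [0.999, 0.045, 0.017, 0.004]
wrist_force: [-0.3, -7.0, -2.1]
grip_width: 0.0166
```

```bash
python3 c.py 3 0.1 1.15
```

```text
t 12.35 theta 3.119 r 0.0601 z 0.2198 Ft 6.92 Fr 1.03 Fz -2.08 T [-0.75  0.56 -0.04] gw 0.0166
[[0.001, -0.014, 0.0, 0, 1], [0.002, -0.014, 0.0, 0, 1], [0.003, -0.013, 0.0, 0, 1]]
```

>>> apply_moves:
  targets:
    - [[0.001,-0.014,0,0,1],[0.002,-0.014,0,0,1],[0.003,-0.013,0,0,1]]

```text
time: 12.72
position: [0.5406, -0.107, 0.2198]
orientation: [0.999, 0.044, 0.017, 0.008]
wrist_force: [0.4, -6.2, -3.4]
grip_width: 0.0166
```

```bash
python3 c.py 3 0.1 1.15
```

```text
t 12.72 theta 3.382 r 0.0603 z 0.2198 Ft 6.09 Fr -1.32 Fz -3.39 T [-0.5   0.29 -0.  ] gw 0.0166
[[0.005, -0.013, 0.0, 0, 1], [0.005, -0.013, 0.0, 0, 1], [0.007, -0.012, 0.0, 0, 1]]
```

>>> apply_moves:
  targets:
    - [[0.005,-0.013,0,0,1],[0.005,-0.013,0,0,1],[0.007,-0.012,0,0,1]]

```text
time: 13.1
position: [0.5454, -0.0914, 0.2197]
orientation: [0.999, 0.042, 0.013, 0.012]
wrist_force: [-4.6, -3.9, 0.0]
grip_width: 0.0168
```

```bash
python3 c.py 3 0.1 1.15
```

```text
t 13.1 theta 3.646 r 0.0604 z 0.2197 Ft 5.46 Fr 2.57 Fz 0.0 T [-0.08  0.77 -0.04] gw 0.0168
[[0.008, -0.011, 0.0, 0, 1], [0.008, -0.011, 0.0, 0, 1], [0.009, -0.01, 0.0, 0, 1]]
```

>>> apply_moves:
  targets:
    - [[0.008,-0.011,0,0,1],[0.008,-0.011,0,0,1],[0.009,-0.01,0,0,1]]

```text
time: 13.48
position: [0.554, -0.0777, 0.2197]
orientation: [0.999, 0.04, 0.009, 0.014]
wrist_force: [-3.6, -5.3, 1.0]
grip_width: 0.0168
```

```bash
python3 c.py 3 0.1 1.15
```

```text
t 13.47 theta 3.908 r 0.0605 z 0.2197 Ft 6.37 Fr -0.56 Fz 0.96 T [ 0.05  0.6  -0.03] gw 0.0168
[[0.011, -0.009, 0.0, 0, 1], [0.011, -0.008, 0.0, 0, 1], [0.012, -0.007, 0.0, 0, 1]]
```

>>> apply_moves:
  targets:
    - [[0.011,-0.009,0,0,1],[0.011,-0.008,0,0,1],[0.012,-0.007,0,0,1]]

```text
time: 13.85
position: [0.5668, -0.0663, 0.2197]
orientation: [0.999, 0.038, 0.003, 0.014]
wrist_force: [-5.3, -3.1, 1.8]
grip_width: 0.0167
```

```bash
python3 c.py 3 0.1 1.15
```

```text
t 13.85 theta 4.184 r 0.0605 z 0.2197 Ft 6.11 Fr 0.49 Fz 1.82 T [ 0.38  0.8  -0.06] gw 0.0167
[[0.013, -0.005, 0.0, 0, 1], [0.013, -0.005, 0.0, 0, 1], [0.013, -0.004, 0.0, 0, 1]]
```

>>> apply_moves:
  targets:
    - [[0.013,-0.005,0,0,1],[0.013,-0.005,0,0,1],[0.013,-0.004,0,0,1]]

```text
time: 14.22
position: [0.5826, -0.0586, 0.2197]
orientation: [0.999, 0.037, -0.003, 0.012]
wrist_force: [-6.2, -2.0, 1.7]
grip_width: 0.0163
```

```bash
python3 c.py 3 0.1 1.15;python3 fit.py
```

```text
t 14.22 theta 4.467 r 0.0605 z 0.2197 Ft 6.5 Fr 0.1 Fz 1.71 T [ 0.29  0.54 -0.  ] gw 0.0163
[[0.014, -0.002, 0.0, 0, 1], [0.014, -0.001, 0.0, 0, 1], [0.014, -0.0, 0.0, 0, 1]]
[ 0.60158795 -0.11730327]
```

>>> apply_moves:
  targets:
    - [[0.014,-0.002,0,0,1],[0.014,-0.001,0,0,1],[0.014,0,0,0,1]]

```text
time: 14.6
position: [0.6008, -0.0556, 0.2197]
orientation: [0.999, 0.036, -0.008, 0.009]
wrist_force: [-4.6, -1.7, 1.8]
grip_width: 0.0165
```

```bash
python3 c.py 3 0.1 1.15
```

```text
t 14.6 theta 4.764 r 0.0606 z 0.2197 Ft 4.66 Fr -1.59 Fz 1.75 T [0.49 0.39 0.03] gw 0.0165
[[0.014, 0.003, -0.0, 0, 1], [0.014, 0.003, -0.0, 0, 1], [0.013, 0.004, -0.0, 0, 1]]
```

>>> apply_moves:
  targets:
    - [[0.014,0.003,0,0,1],[0.014,0.003,0,0,1],[0.013,0.004,0,0,1]]

```text
time: 14.98
position: [0.6194, -0.0583, 0.2198]
orientation: [0.999, 0.035, -0.012, 0.006]
wrist_force: [-6.4, 1.3, 2.5]
grip_width: 0.0167
```

```bash
python3 c.py 3 0.1 1.15
```

```text
t 14.97 theta 5.067 r 0.0604 z 0.2198 Ft 6.52 Fr -0.46 Fz 2.47 T [ 0.33  0.57 -0.  ] gw 0.0167
[[0.012, 0.006, 0.0, 0, 1], [0.012, 0.006, 0.0, 0, 1], [0.011, 0.008, 0.0, 0, 1]]
```

>>> apply_moves:
  targets:
    - [[0.012,0.006,0,0,1],[0.012,0.006,0,0,1],[0.011,0.008,0,0,1]]

```text
time: 15.35
position: [0.6356, -0.0657, 0.2198]
orientation: [0.999, 0.034, -0.016, 0.002]
wrist_force: [-4.4, 3.5, 1.1]
grip_width: 0.0163
```

```bash
python3 c.py 3 0.1 1.15
```

```text
t 15.35 theta 5.354 r 0.0604 z 0.2198 Ft 5.61 Fr 0.62 Fz 1.08 T [0.64 0.17 0.  ] gw 0.0163
[[0.01, 0.009, -0.0, 0, 1], [0.01, 0.01, -0.0, 0, 1], [0.009, 0.011, 0.0, 0, 1]]
```

>>> apply_moves:
  targets:
    - [[0.01,0.009,0,0,1],[0.01,0.01,0,0,1],[0.009,0.011,0,0,1]]

```text
time: 15.72
position: [0.6494, -0.0774, 0.2198]
orientation: [0.999, 0.034, -0.019, -0.003]
wrist_force: [-5.0, 4.1, 1.8]
grip_width: 0.0167
```

```bash
python3 c.py 2 0.1 1.15
```

```text
t 15.72 theta 5.645 r 0.0605 z 0.2198 Ft 6.44 Fr -1.03 Fz 1.76 T [ 0.49  0.22 -0.01] gw 0.0167
[[0.007, 0.012, -0.0, 0, 1], [0.007, 0.012, 0.0, 0, 1]]
```

>>> apply_moves:
  targets:
    - [[0.007,0.012,0,0,1],[0.007,0.012,0,0,1]]

```text
time: 15.98
position: [0.6562, -0.0869, 0.2199]
orientation: [0.999, 0.034, -0.021, -0.006]
wrist_force: [-5.8, 4.3, 2.5]
grip_width: 0.0166
```

```bash
python3 c.py 2 0.1 1.15
```

```text
t 15.97 theta 5.831 r 0.0604 z 0.2199 Ft 6.64 Fr -2.79 Fz 2.5 T [ 0.51  0.6  -0.01] gw 0.0166
[[0.005, 0.013, 0.0, 0, 1], [0.004, 0.013, 0.0, 0, 1]]
```

>>> apply_moves:
  targets:
    - [[0.004,0.013,0,0,1],[0.003,0.013,0,0,1]]

```text
time: 16.23
position: [0.6604, -0.0963, 0.22]
orientation: [0.999, 0.035, -0.021, -0.011]
wrist_force: [-2.6, 8.3, -0.3]
grip_width: 0.0167
```

```bash
python3 c.py 2 0.1 1.15
```

```text
t 16.23 theta 5.996 r 0.0603 z 0.22 Ft 8.64 Fr 0.57 Fz -0.34 T [ 0.82 -0.23 -0.05] gw 0.0167
[[0.003, 0.014, 0.0, 0, 1], [0.002, 0.014, 0.0, 0, 1]]
```

>>> apply_moves:
  targets:
    - [[0.002,0.014,0,0,1],[0.001,0.014,0,0,1]]

```text
time: 16.48
position: [0.6633, -0.1064, 0.2199]
orientation: [0.999, 0.036, -0.02, -0.015]
wrist_force: [-0.5, 9.1, -0.2]
grip_width: 0.0163
```

```bash
python3 c.py 2 0.1 1.15
```

```text
t 16.48 theta 6.163 r 0.0603 z 0.2199 Ft 9.05 Fr 1.35 Fz -0.19 T [ 0.71 -0.26 -0.07] gw 0.0163
[[0.0, 0.014, 0.0, 0, 1], [-0.0, 0.014, 0.0, 0, 1]]
```

>>> apply_moves:
  targets:
    - [[0,0.013,0,0,1]]

```text
time: 16.6
position: [0.664, -0.111, 0.22]
orientation: [0.999, 0.036, -0.02, -0.017]
wrist_force: [-0.6, 8.8, -0.2]
grip_width: 0.0162
```

```bash
python3 c.py 1 0.1 1.15
```

```text
t 16.6 theta 6.236 r 0.0603 z 0.22 Ft 8.76 Fr 0.54 Fz -0.18 T [ 0.65 -0.35 -0.08] gw 0.0162
[[-0.001, 0.014, 0.001, 0, 1]]
```

>>> apply_moves:
  targets:
    - [[-0.001,0.013,0,0,1]]

```text
time: 16.73
position: [0.6644, -0.1156, 0.2199]
orientation: [0.999, 0.037, -0.019, -0.019]
wrist_force: [-0.4, 9.4, -0.4]
grip_width: 0.0169
```

```bash
python3 c.py 1 0.1 1.15; python3 - <<'E'
import json
for l in open("log.txt"):
    a=json.loads(l);print([round(x,3) for x in a[:2]+a[5:8]])
E
```

```text
t 16.73 theta 0.025 r 0.0603 z 0.2199 Ft 9.45 Fr 0.12 Fz -0.36 T [ 0.55 -0.43 -0.1 ] gw 0.0169
[[-0.002, 0.014, 0.0, 0, 1]]
[9.6, 0.87, -1.22, 1.725, -0.464]
[10.1, 1.272, 4.363, 3.227, -3.522]
[10.725, 1.862, 7.634, 2.749, -5.469]
[10.725, 1.897, 7.634, 2.749, -5.469]
[11.225, 2.302, 7.909, -0.128, -6.109]
[11.225, 2.309, 7.909, -0.128, -6.109]
[11.6, 2.59, 5.337, -3.217, -5.867]
[11.975, 2.855, 5.494, -4.293, -5.193]
[12.35, 3.119, -0.277, -6.987, -2.077]
[12.725, 3.382, 0.365, -6.225, -3.394]
[13.1, 3.646, -4.568, -3.942, 0.005]
[13.475, 3.908, -3.575, -5.309, 0.965]
[13.85, 4.184, -5.279, -3.111, 1.823]
[14.225, 4.467, -6.182, -2.018, 1.707]
[14.6, 4.764, -4.603, -1.745, 1.753]
[14.975, 5.067, -6.409, 1.299, 2.47]
[15.35, 5.354, -4.433, 3.489, 1.08]
[15.725, 5.645, -5.032, 4.147, 1.755]
[15.975, 5.831, -5.793, 4.277, 2.5]
[16.225, 5.996, -2.613, 8.251, -0.343]
[16.475, 6.163, -0.525, 9.133, -0.186]
[16.6, 6.236, -0.615, 8.759, -0.176]
[16.725, 0.025, -0.448, 9.436, -0.364]
```

Onset is around 5.5 rad: free mean 6.0 N, now 9.45 N at 6.31. Two small steps more.

>>> apply_moves:
  targets:
    - [[-0.002,0.013,0,0,1]]

```text
time: 16.85
position: [0.6644, -0.1202, 0.2199]
orientation: [0.999, 0.038, -0.018, -0.021]
wrist_force: [1.4, 10.3, -0.6]
grip_width: 0.0164
```

```bash
python3 c.py 1 0.1 1.15
```

```text
t 16.85 theta 0.097 r 0.0604 z 0.2199 Ft 10.27 Fr 1.27 Fz -0.56 T [ 0.45 -0.57 -0.14] gw 0.0164
[[-0.003, 0.014, 0.0, 0, 1]]
```

>>> apply_moves:
  targets:
    - [[-0.003,0.013,0,0,1]]

```text
time: 16.98
position: [0.6641, -0.1248, 0.2199]
orientation: [0.999, 0.038, -0.017, -0.023]
wrist_force: [1.7, 10.1, -1.7]
grip_width: 0.0163
```

```bash
python3 c.py 1 0.1 1.15
```

```text
t 16.98 theta 0.17 r 0.0604 z 0.2199 Ft 10.18 Fr 0.86 Fz -1.69 T [ 0.42 -0.66 -0.13] gw 0.0163
[[-0.004, 0.013, 0.001, 0, 1]]
```

Ft is about 10.2 N, i.e. +4.1 N over free, at about 6.45 rad. Stop here: settle, open, then rise.

>>> apply_moves:
  targets:
    - [[0,0,0,0,1],[0,0,0,0,0.45],[0,0,0,0,0.45],[0,0,0,0,0.45],[0,0,0,0,0.45]]

```text
time: 17.6
position: [0.6644, -0.126, 0.2211]
orientation: [0.999, 0.038, -0.016, -0.022]
wrist_force: [-0.1, 0.3, 1.0]
grip_width: 0.047
```

```bash
python3 c.py 1 0.1
```

```text
t 17.6 theta 0.191 r 0.0609 z 0.2211 Ft 0.32 Fr -0.14 Fz 0.95 T [-0.02  0.01  0.05] gw 0.047
[[-0.004, 0.011, 0.003, 0, 1]]
```

Released with no contact. Rising 100 mm and moving away, then a final look.

>>> apply_moves:
  targets:
    - [[0,0,-0.03,0,0.45],[0,0,-0.05,0,0.45],[0,0,-0.06,0,0.45],[0,0,-0.06,0,0.45],[0,0,-0.03,0,0.45],[0,-0.1,0,0,0.45],[0,-0.1,0,0,0.45],[0,-0.1,0,0,0.45],[0,-0.05,0,0,0.45],[0,0,0,0,0.45],[0,0,0,0,0.45]]

```text
time: 18.98
position: [0.6553, 0.046, 0.3541]
orientation: [0.999, 0.037, -0.013, -0.021]
wrist_force: [0.0, -0.9, 0.4]
grip_width: 0.0468
```

```bash
python3 s.py; python3 - <<'E'
from h import *
im=env.capture("side")[:,:,::-1];t=env.capture("top")[:,:,::-1]
a=cv2.resize(im[170:270,255:345],(450,500),interpolation=cv2.INTER_CUBIC);b=cv2.resize(t[130:230,255:325],(350,500),interpolation=cv2.INTER_CUBIC)
cv2.imwrite("pics/both3.png",np.hstack([a,b]))
s0=cv2.imread("pics/side2.png")
for nm,q in(("side2",s0),("now",im)): # bar near-end left edge in side view
    m=(q[225:245,265:300].min(2)>205);k=np.argwhere(m);print(nm,k.min(0),len(k))
E
```

```text
18.975 [0.6553 0.046  0.3541] yaw 0.0736 zaxis [-0.0282  0.0418 -0.9987] F [ 0.03 -0.91  0.42] T [-0.036 -0.055 -0.001]
fixture xy of tcp [0.1011 0.161 ] of finger [0.0996 0.1637]
side2 [0 0] 179
now [ 0 13] 157
```

View pics/both3.png

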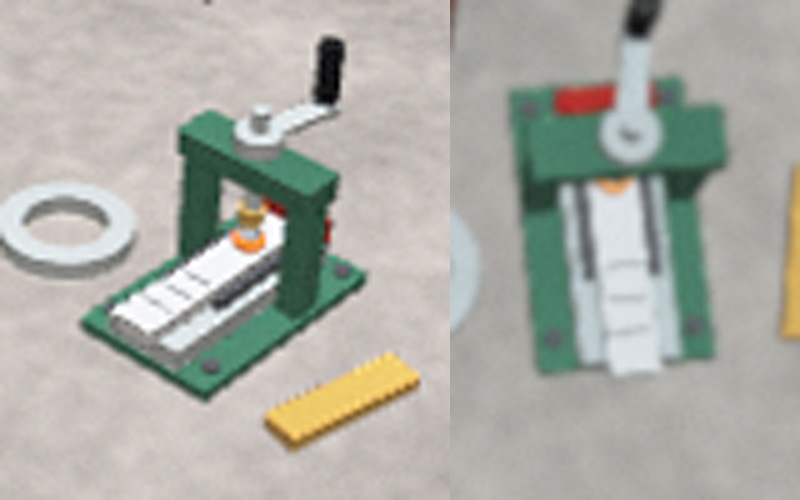

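The bar sits between the rails with its near end just past the bed, exactly where the push left it. The pad is on the bar, the spindle is lowered, and the brass bar and ring have not moved. One numeric check, then I hand in.

```bash
python3 - <<'E'
from h import *
print(plane("top",(292,204.3),.044),"expected near 0.479..0.482,-0.131")
env.finish_job()
E
```

```text
[ 0.48031184 -0.13111379  0.044     ] expected near 0.479..0.482,-0.131
the job is handed in; nothing more can be done
```

The bar is clamped against the red stop, and I handed the job in at about 19 s with the gripper open and clear.

- **Bar to the stop:** I pushed the bar home with closed fingers. It slid at about 1.5–2 N, then the push jumped to about 9 N and motion stopped, so I backed off. In the last picture its near end measures x 0.480, where about 0.479–0.482 was expected. It had not moved since the push.
- **Snugging the crank:** I turned the crank clockwise from about 0.87 to 6.45 rad. Free drag averaged 6.0 N and the rise began at about 5.5 rad. The last two readings were 10.3 and 10.2 N, about +4.2 N over free, so I stopped, settled, opened and withdrew.
- **Last look:** The pad is on the bar. The brass bar and bearing ring look untouched; I did not re-check the other bench items after the last move.

**What disagreed:**
- The crank's centre fitted from the motion was about 5 mm from the one measured in the pictures. I followed the fitted one, which left a few newtons of sideways force at first.
- Single force readings scattered by about 0.5 N or more, so the onset angle is good to about 0.1 rad.
- The tool drifted 1–2° out of vertical, with no visible effect.

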